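# Press a power bank's end cap home, then hold the pocket microscope over the seam

### The arm

A 6-joint arm with a two-finger parallel gripper is mounted at the origin on the work surface; the furniture and walls round the work are solid. World frame = base frame: x ahead of the robot, y to its left, z up, the work surface at z = 0. Lengths are in m, angles in rad, forces in N, time in s.
With the tool pointing down it reaches from about 0.35 to 0.775 m from the base axis. Payload 7.3 kg.
Tool frame: the origin (TCP) lies at the very end of the fingers, on their centre line; the grasp point (between the pads) lies 19 mm behind it (pinch_z is the distance from the TCP to the grasp point, in m); z points along the fingers, y is the line along which they close (so a half turn about z gives the same grasp; the last joint's range is limited). The gripper opens to 92 mm and grips with 3 to 60 N. Pads are 19 mm wide; open, the fingers measure 130 mm over their backs; the gripper's body (75 mm by 190 mm) begins 47 mm behind the grasp point.
Start: joints at [1.181, 0.342, 1.524, -0, 1.275, -0.146], TCP at [0.127, 0.509, 0.227] pointing down, gripper open.
Joint ranges: [-2.53, 2.53], [-0.77, 2.02], [0.04, 2.7], [-1, 4.14], [0.28, 2.66], [-3.11, 3.11]. Speed limits (rad/s): [2.57, 2.57, 3.14, 3.14, 3.14, 3.14].

### API

Orientations are given as [roll, pitch, yaw] about the fixed x, y, z axes, in that order (R = Rz(yaw) Ry(pitch) Rx(roll)).
In Python, from cell import * gives the robot as it stands.
- The arm moves only by the tool arm_command, never from a script. Its arguments are lists of equal length, an entry for each row: "fingers": the gripper command: -1 is fully open, 1 is shut, values between are in proportion; "travel": the shift along the tool's x, y, z in m, a list of three; "dr": the turn, a rotation vector about the tool's x, y, z in degrees, a list of three. In form: {"fingers": [fingers, ...], "travel": [[x, y, z], ...], "dr": [[wx, wy, wz], ...]}. A call has 1 to 8 rows; each row is the pose to reach, as a shift and turn from the pose commanded when the call began, along the tool's axes at that moment; what a row does not reach only later rows make up. A row lasts 1/12 s, in which the tool goes at most 41.7 mm and 7.16 degrees, less where a joint would pass 70% of its speed; a pose out of reach is approached as far as the arm can. A call with a gripper value outside its range is refused whole. The fingers move at their own pace and stop on an object; "squeeze" is the grip in N (left out, the last holds). Time passes only in rows, so rows that repeat a pose let the fingers close. It gives the time, the measured TCP pose, the force, the opening and the grip force at its end, in the units of the state.
- observe(): the state, without advancing time (a new reading comes with each control period).
- read_camera(name): name is "scene" or "side" or "wrist"; returns a dict with "color" (400x640x3 uint8, blue, green, red), "z_map" (400x640 float32, m along the optical axis (not along the pixel's ray), 0 where there is no reading), "fx", "fy", "cx", "cy" (pixels), "R" (3x3) and "t" (3): a world point X has camera coordinates R X + t. Camera axes: x right, y down, z forward; pixel columns grow to the right and rows downward; lengths in m; the calibration is good to about 2 mm. A picture is of the moment at which its call begins.
- hand_in(): hands the job in; it is judged then, once.
The state is a dict: "time": time; "qpos": joint angles; "qvel": joint speeds; "joint_efforts": joint torques, N m; "tool_pos": TCP position; "tool_rot": TCP orientation; "contact_force": force on the tool from outside, world axes, zero at the start; "torque": the same for the moment, N m; "opening": finger opening in m; "grip_force": force on a finger pad.
Only numpy, scipy, OpenCV 4.12 (cv2) and the standard library are available. Lean on these libraries where they do the work, as an engineer would, in place of code of your own. Each camera call takes 0.05 s, during which the arm holds its last target. There are 200 camera calls.

### The job

Refit the power bank's end cap with the little lever press: pull the red-handled sprung lever through its full stroke so that the cap is pressed fully home, then ease the lever back to rest, not letting it snap. Then lift the pocket microscope out of its dock, carry it over without knocking anything, and hold it upright, lens down, still and about 15 mm above the middle of the closed seam, touching neither press nor power bank; finish while holding it there.

Things in the scene. Friction and masses are not known exactly. Their poses are not given: they have to be found in the camera images.
- jig: lever press, fixed on a grey-blue mat; aluminium base plate x = -135 to 125, y = -45 to 45 mm; holds a teal power-bank sleeve (x = -110 to 0, z = 34 to 56, 46 mm wide, open at x = 0). Origin: base plate's underside below the sleeve's open end; +x from sleeve towards lever, z up. Strap with black knob at x = -70 (up to z = 76); plunger guide block at x = 40 to 68 (up to z = 62)
- seam (a point): middle of the sleeve's top edge at its open end, on the top surface (z = 56 mm in the jig's frame, x = y = 0): the spot to look at. Axes as the jig's
- press_lever (a joint): lever angle: 0 at rest (leaning 0.25 rad back from upright, away from the sleeve), 0.5 at its end stop (0.25 rad towards the sleeve). Pulling the handle towards the jig's -x raises it and drives the plunger 13 mm towards the sleeve. A spring returns it: 3.2 N at the handle at rest, about 7.5 N at full stroke; let go, it snaps back
- lever_grip (a point): centre of the lever's red cross bar, 16 mm thick, 72 mm long, lying level along the jig's y; an 8 mm stem runs down from its middle. It is 136 mm from the hinge axis; at rest at x = 116, z = 151 mm in the jig's frame
- lever_hinge (a point): centre of the lever's hinge axis, which is parallel to the jig's y (x = 82, y = 0, z = 19 mm in the jig's frame); does not move
- cap: loose black end cap, flange 8 x 46 x 22 mm with an orange spigot 14 mm long that is already started in the sleeve. Origin: underside of the flange's inner face. In the jig's frame its x is 7 to 10 mm at the start and 0 when fully home (flange against the sleeve); the plunger pushes it there, with 0.5 mm to spare at full stroke
- scope: pocket microscope, a white upright cylinder 115 mm tall, 0.11 kg, 32 mm thick from 38 to 106 mm above its lens end (grip it there), black focus ring 34 mm thick at 22 to 38 mm, clear nose 29 mm thick below. Origin: centre of the lens end (its lowest point); +z up along its axis. It stands lens down in the dock, its lens end 8 mm above the counter
- scope_lens (a point): centre of the microscope's lens end, same point as its origin
- dock: black round charging dock, fixed to the counter, 59 mm wide, 20 mm high, with a well 35 mm wide and 12 mm deep for the microscope; origin: centre of its underside. Between dock and press stands the kiosk's blue drawer cabinet, 205 mm high: carry above it or round its near side
- mug: bystander: orange mug, 101 mm tall, cup 80 mm wide; origin at its underside, between cup and handle
- bottle: bystander: clear fluid bottle with blue cap, 39 mm wide, 96 mm tall; origin: centre of its underside
- swab_cup: bystander: dark plastic cup with cotton swabs, 64 mm wide, 138 mm tall; origin: centre of its underside

How it is judged:
On the way, in this order (a step that is already met when the one before it is completed fails the run):
1. the lever is at the end of its stroke and the cap is pressed home (value of joint press_lever above 0.46 rad and x of cap in the frame of jig below 0.002 m), for 0.1 s.
2. the lever is back at rest and let go, the cap still home (value of joint press_lever below 0.06 rad and x of cap in the frame of jig below 0.002 m and contact force between the fingers and jig below 0.2 N), for 0.2 s.
3. the microscope is lifted clear of its dock (height (world z) of scope_lens above 0.06 m and contact force between the fingers and scope above 0.5 N), for 0.2 s.
At the end, for the whole second after the job is handed in: The microscope is held by the fingers, still (under 20 mm/s) and upright within 0.12 rad, its lens 8 to 22 mm above the seam and within 7 mm of its middle sideways, touching neither press nor cap; the lever is at rest (under 0.06 rad) and the cap within 2 mm of fully home (value of joint press_lever below 0.06 rad and x of cap in the frame of jig below 0.002 m and horizontal distance between scope_lens and seam below 0.007 m and z of scope_lens in the frame of seam between 0.008 and 0.022 m and angle between scope's own z axis and vertical below 0.12 rad and linear speed of scope below 0.02 m/s and contact force between the fingers and scope above 0.5 N and contact force between scope and jig below 0.05 N and contact force between scope and cap below 0.05 N); the arm keeps its last pose, push and grip.
It fails at once if the lever snaps back (faster than 2.5 rad/s) (velocity of joint press_lever below -2.5 rad/s).
It fails at once if the microscope bumps the press or the cap (contact force between scope and jig above 1 N or contact force between scope and cap above 1 N).
It fails at once if a bystander is knocked away (distance of any of mug, bottle, swab_cup from where it was at the start of the episode above 0.03 m).
It also fails if it takes over 61 s, if anything falls off the work surface, if the arm or the gripper's body presses on something with over 40 N, if the wrist force passes 120 N, or if a joint passes its speed limit or range.

## Working session

There is one attempt and no reset: what is moved stays moved. The work goes in short steps, Python scripts to look and compute and a tool call to move; the robot and the scene stay as the last step left them, time stands still between calls to the robot, and variables do not carry over. Pictures are saved under pics/ and viewed, at most 10 in all, crops included, and the job is handed in when it is done.

Besides the shell and the picture viewer there is one more tool, called after "Emit:" in YAML: its name, and indented under it one key for each argument. arm_command: Moves the arm, as the interface text tells. Its arguments: {"type":"object","properties":{"fingers":{"type":"array","items":{"type":"number"}},"travel":{"type":"array","items":{"type":"array","items":{"type":"number"}}},"dr":{"type":"array","items":{"type":"array","items":{"type":"number"}}},"squeeze":{"type":"number"}},"required":["fingers","travel","dr"]}

```bash
ls; mkdir -p pics; python3 - <<'E'
from cell import *
import cv2,pickle
s=observe();print(s)
for n in ["scene","side"]:
    c=read_camera(n);pickle.dump(c,open(n+".pkl","wb"));cv2.imwrite(f"pics/{n}0.png",c["color"]);print(n,c["fx"],c["fy"],c["cx"],c["cy"],c["R"],c["t"])
E
```

```text
pics
{'time': 0.0, 'qpos': array([ 1.18101273e+00,  3.42704213e-01,  1.52503862e+00, -1.10579346e-05,
        1.27541911e+00, -1.46013882e-01]), 'qvel': array([ 4.44923771e-04,  1.34898161e-03,  9.40660442e-06, -9.11619587e-04,
       -2.05965263e-03,  6.60257898e-04]), 'joint_efforts': array([ 2.26739146e-03, -4.31240058e+01, -2.44221085e+01,  7.18840118e-02,
        5.58195356e-02, -1.22707065e-04]), 'tool_pos': array([0.12654103, 0.50908412, 0.22604704]), 'tool_rot': array([-3.14003852e+00, -2.17863806e-04,  2.89782600e+00]), 'contact_force': array([ 0.26907018,  0.71784827, -0.18654178]), 'torque': array([0.0081499 , 0.00565167, 0.04674872]), 'grip_force': 0.0, 'opening': 0.09209859709869198}
scene 448.98562848862287 448.98562848862287 326.6323299110655 201.35799091055284 [[ 0.53243996 -0.84635149 -0.01403006]
 [-0.47455063 -0.2847328  -0.83290392]
 [ 0.70093466  0.4501293  -0.55323975]] [-0.16530972  0.32828951  0.94179559]
side 502.191718424801 502.191718424801 324.13133316095843 198.49381601377337 [[-0.91018049 -0.41397219 -0.0140892 ]
 [-0.26962608  0.61794929 -0.73853941]
 [ 0.31444118 -0.66840535 -0.67406308]] [0.46068995 0.15832463 1.25132702]
```

View pics/scene0.png

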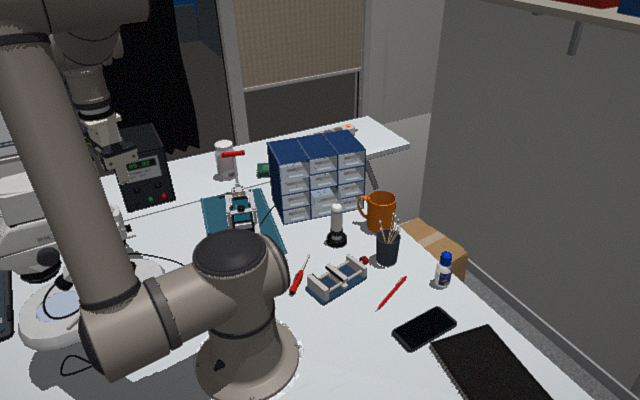

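View pics/side0.png

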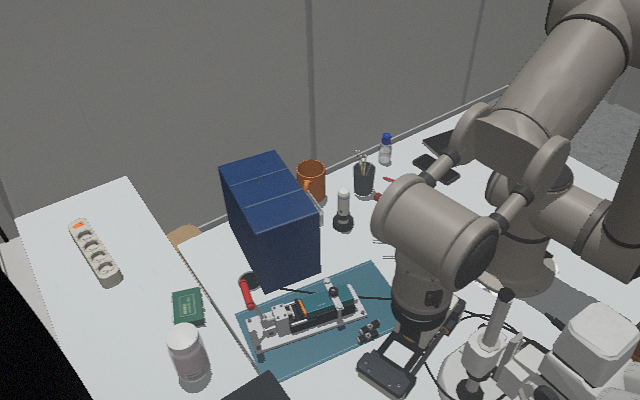

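The scene view shows the lever's red bar at (232,154), the press behind the arm at about (240,205) and the scope at (336,225). In the side view the bar is at (247,293), the press runs from about (250,330) to (365,300), the orange spigot is at (301,308), the scope at (344,205), and the cabinet stands between them.

```bash
cat > h.py <<'E'
import numpy as np,cv2
def cloud(c):
    v,u=np.mgrid[:400,:640];z=c["z_map"]
    P=np.stack([(u-c["cx"])/c["fx"]*z,(v-c["cy"])/c["fy"]*z,z],-1)
    W=(P-c["t"])@c["R"]; W[z==0]=np.nan
    return W
def proj(c,X):
    p=np.asarray(X)@c["R"].T+c["t"];return np.stack([c["fx"]*p[...,0]/p[...,2]+c["cx"],c["fy"]*p[...,1]/p[...,2]+c["cy"]],-1)
def red(c):
    h=cv2.cvtColor(c["color"],cv2.COLOR_BGR2HSV)
    return ((h[...,0]<6)|(h[...,0]>174))&(h[...,1]>150)&(h[...,2]>90)
def roi(m,x0,y0,x1,y1):
    o=np.zeros_like(m);o[y0:y1,x0:x1]=m[y0:y1,x0:x1];return o
E
python3 - <<'E'
from h import *;import pickle
np.set_printoptions(precision=4,suppress=True)
for n,r in [("scene",(210,140,255,165)),("side",(230,265,265,315))]:
    c=pickle.load(open(n+".pkl","rb"));W=cloud(c)
    m=roi(red(c),*r);p=W[m];p=p[~np.isnan(p[:,0])];med=np.median(p,0);p=p[np.linalg.norm(p-med,axis=1)<.06]
    u,s,vt=np.linalg.svd(p-p.mean(0));pr=(p-p.mean(0))@vt[0]
    print(n,len(p),"mean",p.mean(0),"dir",vt[0],pr.min(),pr.max(),"z",p[:,2].min(),p[:,2].max())
    # white scope
    hsv=cv2.cvtColor(c["color"],cv2.COLOR_BGR2HSV)
    r=(325,200,348,250) if n=="scene" else (330,182,358,235)
    q=W[r[1]:r[3],r[0]:r[2]].reshape(-1,3);q=q[(q[:,2]>.03)&(q[:,2]<.14)]
    md=np.median(q,0);q=q[np.hypot(*(q-md)[:,:2].T)<.03]
    for lo,hi in [(.05,.08),(.08,.11),(.113,.13)]:
        k=q[(q[:,2]>lo)&(q[:,2]<hi)];
        A=np.c_[2*k[:,:2],np.ones(len(k))];
        print(" scope",lo,len(k),k.mean(0), "max z",q[:,2].max(),"camdir",-c["R"].T@c["t"])
# side: jig plate
c=pickle.load(open("side.pkl","rb"));W=cloud(c);hsv=cv2.cvtColor(c["color"],cv2.COLOR_BGR2HSV)
reg=roi(np.ones((400,640),bool),240,260,400,370)
mat=reg&(hsv[...,0]>85)&(hsv[...,0]<105)&(hsv[...,1]>80)
print("mat z",np.nanmedian(W[mat][:,2]))
org=reg&(hsv[...,0]>8)&(hsv[...,0]<22)&(hsv[...,1]>150);print("orange",org.sum(),np.nanmean(W[org],0),np.nanmax(W[org],0))
zs=np.nanmedian(W[mat][:,2])
pl=reg&(W[...,2]>zs+.006)&(W[...,2]<zs+.03)&(hsv[...,1]<60)
print("plate",pl.sum(),np.nanpercentile(W[pl][:,2],[5,25,50,75,95]))
big=cv2.resize(c["color"][250:380,225:405],None,fx=4.4,fy=4.4,interpolation=cv2.INTER_CUBIC);cv2.imwrite("pics/side_crop.png",big)
E
```

```text
scene 75 mean [0.4669 0.4393 0.1563] dir [-0.7051  0.7091 -0.0011] -0.03367510419462863 0.03336373212235777 z 0.14991499535828398 0.16373335618327486
 scope 0.05 97 [0.4191 0.037  0.0652] max z 0.12461651059049564 camdir [-0.4163 -0.4704  0.7922]
 scope 0.08 99 [0.4192 0.0373 0.0948] max z 0.12461651059049564 camdir [-0.4163 -0.4704  0.7922]
 scope 0.113 73 [0.4248 0.0404 0.1189] max z 0.12461651059049564 camdir [-0.4163 -0.4704  0.7922]
side 165 mean [0.4728 0.4436 0.1597] dir [-0.7069  0.7073 -0.0003] -0.03718883456365952 0.034262606746290974 z 0.15365275227582043 0.1643736507469129
 scope 0.05 95 [0.4251 0.0551 0.0652] max z 0.12569926255260708 camdir [0.0685 0.9293 0.9669]
 scope 0.08 106 [0.4255 0.0549 0.0952] max z 0.12569926255260708 camdir [0.0685 0.9293 0.9669]
 scope 0.113 90 [0.4285 0.048  0.1196] max z 0.12569926255260708 camdir [0.0685 0.9293 0.9669]
mat z 0.0025876723879185957
orange 37 [0.3934 0.3628 0.0544] [0.407  0.3757 0.0607]
plate 2230 [0.0096 0.0117 0.0134 0.0163 0.0287]
```

View pics/side_crop.png

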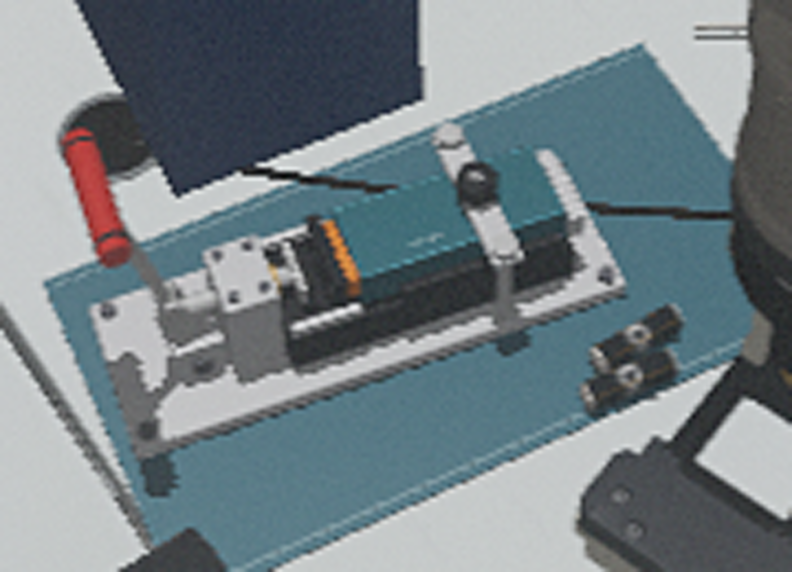

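The crop shows the teal sleeve with the orange spigot exposed at about (340,260), the guide block at (245,290) and the red bar at (95,195). The cabinet stands close by at the upper left. Next I'll measure clearances from the cabinet and the bystanders.

```bash
python3 - <<'E'
from h import *;import pickle
np.set_printoptions(precision=3,suppress=True)
c=pickle.load(open("side.pkl","rb"));W=cloud(c);V=cloud(pickle.load(open("scene.pkl","rb")))
k=roi(np.abs(W[...,2]-.205)<.006,210,140,335,300);pts=W[k][:,:2].astype(np.float32)
r=cv2.minAreaRect(pts);print("cabinet",len(pts),r,cv2.boxPoints(r))
s=np.array([.43,.0434])
for n,w,b in [("side",W,(285,130,400,240)),("scene",V,(315,185,460,295))]:
    q=w[b[1]:b[3],b[0]:b[2]].reshape(-1,3);q=q[(q[:,2]>.06)&(np.hypot(*(q[:,:2]-s).T)>.022)&(np.hypot(*(q[:,:2]-s).T)<.14)]
    d=q[:,:2]-s;a=np.degrees(np.arctan2(d[:,1],d[:,0]))//15*15
    for t in np.unique(a):
        j=a==t;print(n,"deg",t,"min dist",np.hypot(*d[j].T).min(),"zmax",q[j,2].max(),j.sum())
# scope column check: seam estimate pixel in side
print(proj(c,[.3895,.361,.0586]),proj(c,[.4715,.443,.1535]))
E
```

```text
cabinet 5012 ((0.5587796568870544, 0.19038017094135284), (0.161747545003891, 0.2660345137119293), 50.940608978271484) [[0.405 0.211]
 [0.611 0.044]
 [0.713 0.169]
 [0.506 0.337]]
side deg -105.0 min dist 0.11939511137054214 zmax 0.08331083926626259 59
side deg -90.0 min dist 0.11934198764622538 zmax 0.11989710042954846 53
side deg -45.0 min dist 0.10412575006196878 zmax 0.10244596492804163 79
side deg -30.0 min dist 0.10400711589967485 zmax 0.10373931265766977 134
side deg -15.0 min dist 0.10646500516209642 zmax 0.1041057579742287 91
side deg 15.0 min dist 0.13626440027634928 zmax 0.20372207988882174 4
side deg 30.0 min dist 0.127282578950736 zmax 0.20708135908949887 39
side deg 45.0 min dist 0.12541544102003074 zmax 0.20839637301024738 57
side deg 60.0 min dist 0.1225684436386565 zmax 0.20862055649482072 55
side deg 75.0 min dist 0.12775133474964237 zmax 0.20517531920401672 33
scene deg -105.0 min dist 0.12395441103754377 zmax 0.11660682207771991 21
scene deg -90.0 min dist 0.12078886300150406 zmax 0.11835707983353064 64
scene deg -60.0 min dist 0.12072538605962915 zmax 0.10106774936576998 20
scene deg -45.0 min dist 0.10437464836099014 zmax 0.10111477810983042 174
scene deg -30.0 min dist 0.10467046902128264 zmax 0.10407774253536405 66
scene deg -15.0 min dist 0.10312685222841876 zmax 0.09741949495263791 44
scene deg 15.0 min dist 0.09423881950925524 zmax 0.10145143941557208 68
scene deg 30.0 min dist 0.08164299922233823 zmax 0.10871294060695792 126
scene deg 45.0 min dist 0.08098111625465966 zmax 0.11832065740755007 139
scene deg 60.0 min dist 0.08881942201681559 zmax 0.10632922509430702 69
[303.872 305.597] [246.789 294.703]
```

Emit:
arm_command:
  fingers: [1, 1, 1, 1, 1, 1, 1, 1]
  travel:
    - [-0.03, 0.005, -0.03]
    - [-0.07, 0.01, -0.03]
    - [-0.11, 0.015, -0.03]
    - [-0.15, 0.022, -0.03]
    - [-0.19, 0.03, -0.03]
    - [-0.23, 0.035, -0.03]
    - [-0.27, 0.042, -0.03]
    - [-0.31, 0.048, -0.03]
  dr:
    - [0, 0, 4]
    - [0, 0, 8]
    - [0, 0, 12]
    - [0, 0, 16]
    - [0, 0, 20]
    - [0, 0, 24]
    - [0, 0, 28]
    - [0, 0, 31]
  squeeze: 20

```text
time: 0.77
tool_pos: [0.4409, 0.4806, 0.2562]
tool_rot: [-3.141, -0.0, 2.353]
contact_force: [0.2, 1.8, 0.3]
opening: 0.0429
grip_force: 0.0
```

Emit:
arm_command:
  fingers: [1, 1, 1, 1]
  travel:
    - [-0.024, 0.02, 0]
    - [-0.048, 0.04, 0]
    - [-0.048, 0.04, 0]
    - [-0.048, 0.04, 0]
  dr:
    - [0, 0, 0]
    - [0, 0, 0]
    - [0, 0, 0]
    - [0, 0, 0]

```text
time: 1.1
tool_pos: [0.5027, 0.4746, 0.2549]
tool_rot: [-3.139, -0.0, 2.354]
contact_force: [-1.3, 0.1, 0.1]
opening: 0.0161
grip_force: 0.0
```

```bash
python3 - <<'E'
from cell import *
from h import *;import pickle
np.set_printoptions(precision=4,suppress=True)
print(observe()["tool_pos"],observe()["contact_force"])
for n in ["wrist","side","scene"]:
    c=read_camera(n);pickle.dump(c,open(n+"1.pkl","wb"));W=cloud(c)
    m=red(c);p=W[m];p=p[np.linalg.norm(p-[.4715,.443,.156],axis=1)<.05]
    print(n,len(p),p.mean(0) if len(p) else 0, p.max(0) if len(p) else 0)
    if n=="wrist": cv2.imwrite("pics/w1.png",c["color"]);print(proj(c,[[.4715,.443,.1535],[.3895,.361,.0586]]))
E
```

```text
[0.5027 0.4746 0.2549] [-1.3318  0.0617  0.1202]
wrist 597 [0.48   0.4341 0.1578] [0.4989 0.454  0.1606]
[[269.8993 204.5561]
 [181.6298 180.2385]]
side 106 [0.4813 0.4348 0.1598] [0.4993 0.4532 0.1654]
scene 68 [0.4696 0.4374 0.1557] [0.4913 0.4607 0.1615]
```

View pics/w1.png

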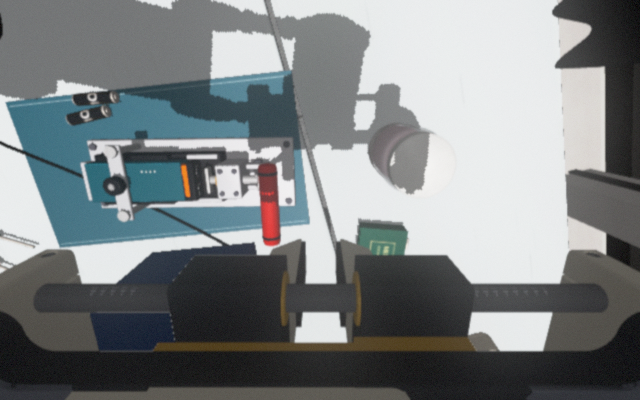

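The wrist view shows the bar centred at (269,205), matching the prediction (270,205). The orange spigot is at (186,180), which fits the seam prediction (182,180). A white bottle stands behind the press at (415,160), so I'll check its height.

```bash
python3 - <<'E'
from h import *;import pickle
np.set_printoptions(precision=4,suppress=True)
c=pickle.load(open("wrist1.pkl","rb"));W=cloud(c)
q=W[125:195,370:455].reshape(-1,3);q=q[q[:,2]>.04];print(q.min(0),q.max(0))
q=W[165:196,160:215].reshape(-1,3);J=np.array([.3895,.361,.0026]);r=.70711
h=cv2.cvtColor(c["color"],cv2.COLOR_BGR2HSV)
o=roi((h[...,0]>8)&(h[...,0]<22)&(h[...,1]>150),170,150,210,210)
p=W[o]-J;print(o.sum(),"orange jig x",np.percentile((p[:,0]+p[:,1])*r,[2,50,98]),"y",np.percentile((p[:,1]-p[:,0])*r,[2,50,98]),np.median(p[:,2]))
tl=roi((h[...,0]>80)&(h[...,0]<100)&(np.abs(W[...,2]-.0586)<.006),80,150,200,210)
p=W[tl]-J;print(tl.sum(),"teal jig x",np.percentile((p[:,0]+p[:,1])*r,[1,99]),"y",np.percentile((p[:,1]-p[:,0])*r,[1,50,99]),np.median(p[:,2]))
E
```

```text
[0.5151 0.5255 0.04  ] [0.5803 0.5922 0.1273]
163 orange jig x [-0.0019  0.0014  0.0061] y [-0.0201 -0.001   0.0159] 0.04920343151149529
2992 teal jig x [-0.1089  0.0103] y [-0.0256 -0.0014  0.0195] 0.053560052716428844
```

Emit:
arm_command:
  fingers: [1, 1, 1, 1, 1]
  travel:
    - [0, 0, 0.03]
    - [0, 0, 0.065]
    - [0, 0, 0.1]
    - [0, 0, 0.108]
    - [0, 0, 0.108]
  dr:
    - [0, 0, 0]
    - [0, 0, 0]
    - [0, 0, 0]
    - [0, 0, 0]
    - [0, 0, 0]

```text
time: 1.67
tool_pos: [0.499, 0.4752, 0.1463]
tool_rot: [-3.136, -0.001, 2.358]
contact_force: [-0.3, -0.3, 0.9]
opening: 0.0004
grip_force: 0.0
```

Emit:
arm_command:
  fingers: [1, 1, 1, 1, 1, 1]
  travel:
    - [0, -0.004, 0]
    - [0, -0.008, 0]
    - [0, -0.012, 0]
    - [0, -0.016, 0]
    - [0, -0.016, 0]
    - [0, -0.016, 0]
  dr:
    - [0, 0, 0]
    - [0, 0, 0]
    - [0, 0, 0]
    - [0, 0, 0]
    - [0, 0, 0]
    - [0, 0, 0]

```text
time: 2.17
tool_pos: [0.4902, 0.4643, 0.1498]
tool_rot: [3.14, 0.0, 2.357]
contact_force: [0.1, -0.5, -0.2]
opening: 0.0004
grip_force: 0.0
```

Emit:
arm_command:
  fingers: [1, 1, 1, 1, 1, 1, 1, 1]
  travel:
    - [0, -0.004, 0]
    - [0, -0.008, 0]
    - [0, -0.012, 0]
    - [0, -0.016, 0]
    - [0, -0.02, 0]
    - [0, -0.024, 0]
    - [0, -0.024, 0]
    - [0, -0.024, 0]
  dr:
    - [0, 0, 0]
    - [0, 0, 0]
    - [0, 0, 0]
    - [0, 0, 0]
    - [0, 0, 0]
    - [0, 0, 0]
    - [0, 0, 0]
    - [0, 0, 0]

```text
time: 2.83
tool_pos: [0.4748, 0.4488, 0.1516]
tool_rot: [3.133, 0.001, 2.357]
contact_force: [3.5, 3.9, 8.2]
opening: 0.0002
grip_force: 5.0
```

```bash
python3 - <<'E'
from cell import *
from h import *;import pickle
np.set_printoptions(precision=4,suppress=True)
s=observe();print(s["tool_pos"],s["contact_force"],s["torque"])
for n in ["side","wrist"]:
    c=read_camera(n);pickle.dump(c,open(n+"2.pkl","wb"));W=cloud(c)
    p=W[red(c)];p=p[np.linalg.norm(p-[.4615,.433,.156],axis=1)<.06]
    print(n,len(p),p.mean(0) if len(p) else 0)
    if n=="side":a=cv2.resize(c["color"][180:380,200:400],(600,600))
    else:b=cv2.resize(c["color"],(200,125))
cv2.imwrite("pics/s2.png",a)
E
```

```text
[0.4748 0.4488 0.1516] [3.5478 3.9115 8.1506] [ 0.5374 -0.5564  0.0088]
side 11 [0.446  0.4543 0.1593]
wrist 83 [0.4517 0.4424 0.1609]
```

View pics/s2.png

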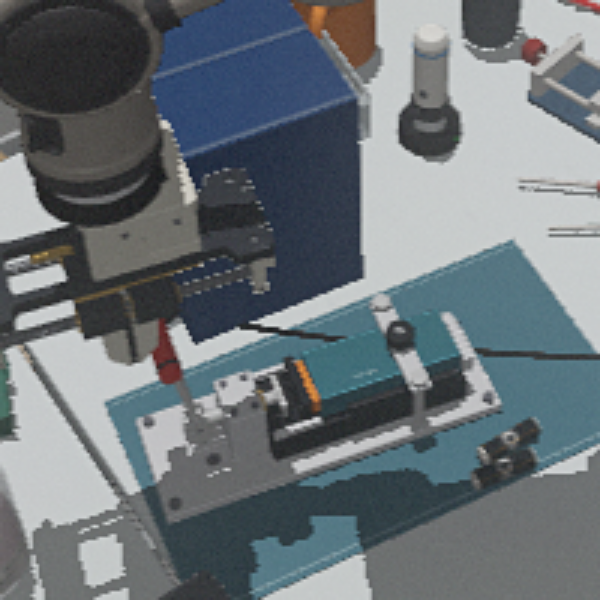

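The fingers are behind the bar and the lever has moved about 15 mm, but the tip sits only slightly below the bar's centre and could ride over it. I'll ease back, go lower and push again.

Emit:
arm_command:
  fingers: [1, 1, 1, 1, 1, 1, 1, 1]
  travel:
    - [0, 0.005, 0]
    - [0, 0.01, 0]
    - [0, 0.015, 0]
    - [0, 0.02, 0]
    - [0, 0.025, 0]
    - [0, 0.03, 0]
    - [0, 0.03, 0.007]
    - [0, 0.03, 0.014]
  dr:
    - [0, 0, 0]
    - [0, 0, 0]
    - [0, 0, 0]
    - [0, 0, 0]
    - [0, 0, 0]
    - [0, 0, 0]
    - [0, 0, 0]
    - [0, 0, 0]

```text
time: 3.6
tool_pos: [0.4943, 0.4686, 0.134]
tool_rot: [-3.141, -0.0, 2.357]
contact_force: [-0.9, -0.1, 0.2]
opening: 0.0003
grip_force: 0.0
```

Emit:
arm_command:
  fingers: [1, 1, 1, 1, 1, 1, 1, 1]
  travel:
    - [0, 0, 0]
    - [0, -0.004, 0]
    - [0, -0.008, 0]
    - [0, -0.012, 0]
    - [0, -0.016, 0]
    - [0, -0.02, 0]
    - [0, -0.024, 0]
    - [0, -0.024, 0]
  dr:
    - [0, 0, 0]
    - [0, 0, 0]
    - [0, 0, 0]
    - [0, 0, 0]
    - [0, 0, 0]
    - [0, 0, 0]
    - [0, 0, 0]
    - [0, 0, 0]

```text
time: 4.27
tool_pos: [0.4782, 0.4522, 0.137]
tool_rot: [3.136, 0.001, 2.357]
contact_force: [3.6, 3.3, 5.0]
opening: 0.0005
grip_force: 2.6
```

Emit:
arm_command:
  fingers: [1, 1, 1, 1, 1, 1, 1, 1]
  travel:
    - [0, -0.006, -0.001]
    - [0, -0.012, -0.003]
    - [0, -0.018, -0.004]
    - [0, -0.024, -0.005]
    - [0, -0.03, -0.005]
    - [0, -0.036, -0.005]
    - [0, -0.042, -0.004]
    - [0, -0.048, -0.003]
  dr:
    - [0, 0, 0]
    - [0, 0, 0]
    - [0, 0, 0]
    - [0, 0, 0]
    - [0, 0, 0]
    - [0, 0, 0]
    - [0, 0, 0]
    - [0, 0, 0]

```text
time: 4.93
tool_pos: [0.4447, 0.4183, 0.1386]
tool_rot: [3.137, 0.001, 2.357]
contact_force: [6.6, 4.1, 0.9]
opening: 0.0004
grip_force: 3.8
```

```bash
cat > bar.py <<'E'
from cell import *
from h import *
np.set_printoptions(precision=4,suppress=True)
J=np.array([.3895,.361,.0026])
s=observe();p=s["tool_pos"]-J;print("tcp jig x",(p[0]+p[1])*.7071,"z",s["tool_pos"][2],s["contact_force"])
c=read_camera("wrist");W=cloud(c);h=cv2.cvtColor(c["color"],cv2.COLOR_BGR2HSV)
P=W-J;X=(P[...,0]+P[...,1])*.7071;Y=(P[...,1]-P[...,0])*.7071
m=red(c)&(np.abs(Y)<.045)&(P[...,2]>.11);print("bar x",m.sum(),np.percentile(X[m],[2,50,98]),"y",np.percentile(Y[m],[2,98]),"z",np.max(P[m][:,2])) if m.sum() else 0
o=(h[...,0]>8)&(h[...,0]<22)&(h[...,1]>140)&(np.abs(Y)<.03)&(np.abs(X)<.03);print("orange",o.sum(),np.percentile(X[o],[2,98]) if o.sum() else 0)
cv2.imwrite("pics/last.png",c["color"])
E
python3 bar.py
```

```text
tcp jig x 0.07954165541566759 z 0.13858742589332396 [6.6464 4.0785 0.9295]
bar x 1048 [0.0474 0.0544 0.0604] y [0.0145 0.0338] z 0.1591640450973303
orange 0 0
```

Emit:
arm_command:
  fingers: [1, 1, 1, 1, 1, 1, 1]
  travel:
    - [0, -0.004, 0]
    - [0, -0.008, 0]
    - [0, -0.012, 0]
    - [0, -0.015, 0]
    - [0, -0.017, 0]
    - [0, -0.017, 0]
    - [0, -0.017, 0]
  dr:
    - [0, 0, 0]
    - [0, 0, 0]
    - [0, 0, 0]
    - [0, 0, 0]
    - [0, 0, 0]
    - [0, 0, 0]
    - [0, 0, 0]

```text
time: 5.57
tool_pos: [0.4394, 0.4128, 0.1384]
tool_rot: [3.116, 0.001, 2.356]
contact_force: [30.1, 29.7, -25.1]
opening: 0.0005
grip_force: 19.9
```

```bash
python3 bar.py
```

```text
tcp jig x 0.0719632128264727 z 0.13842843686212977 [ 30.0964  29.6552 -25.1135]
bar x 1071 [0.0399 0.0469 0.053 ] y [0.014  0.0337] z 0.15739489356471048
orange 1 [0.0291 0.0291]
```

Emit:
arm_command:
  fingers: [1, 1, 1, 1, 1, 1, 1, 1]
  travel:
    - [0, 0.005, 0]
    - [0, 0.01, 0]
    - [0, 0.015, 0]
    - [0, 0.02, 0]
    - [0, 0.026, 0]
    - [0, 0.032, 0]
    - [0, 0.038, 0]
    - [0, 0.044, 0]
  dr:
    - [0, 0, 0]
    - [0, 0, 0]
    - [0, 0, 0]
    - [0, 0, 0]
    - [0, 0, 0]
    - [0, 0, 0]
    - [0, 0, 0]
    - [0, 0, 0]

```text
time: 6.28
tool_pos: [0.4631, 0.4373, 0.1383]
tool_rot: [3.14, 0.0, 2.357]
contact_force: [3.5, 3.1, 3.4]
opening: 0.0006
grip_force: 2.4
```

Emit:
arm_command:
  fingers: [1, 1, 1, 1, 1, 1, 1, 1]
  travel:
    - [0, 0.006, 0]
    - [0, 0.012, 0]
    - [0, 0.018, 0]
    - [0, 0.024, 0]
    - [0, 0.03, 0]
    - [0, 0.036, 0]
    - [0, 0.042, 0]
    - [0, 0.052, 0]
  dr:
    - [0, 0, 0]
    - [0, 0, 0]
    - [0, 0, 0]
    - [0, 0, 0]
    - [0, 0, 0]
    - [0, 0, 0]
    - [0, 0, 0]
    - [0, 0, 0]

```text
time: 6.95
tool_pos: [0.4988, 0.4731, 0.1375]
tool_rot: [-3.139, -0.0, 2.357]
contact_force: [0.1, 1.0, 0.7]
opening: 0.0002
grip_force: 0.0
```

Emit:
arm_command:
  fingers: [1, 1, 1, 1]
  travel:
    - [0, 0.01, 0]
    - [0, 0.01, 0]
    - [0, 0.01, 0]
    - [0, 0.01, 0]
  dr:
    - [0, 0, 0]
    - [0, 0, 0]
    - [0, 0, 0]
    - [0, 0, 0]

```text
time: 7.28
tool_pos: [0.5058, 0.4801, 0.1375]
tool_rot: [-3.14, -0.0, 2.357]
contact_force: [0.2, -0.3, 0.6]
opening: 0.0005
grip_force: 0.0
```

```bash
python3 bar.py
```

```text
tcp jig x 0.1664767074997393 z 0.13746682885206268 [ 0.2159 -0.288   0.6499]
bar x 125 [0.1101 0.1134 0.1178] y [0.0057 0.0217] z 0.15760096383536024
orange 0 0
```

Emit:
arm_command:
  fingers: [1, 1, 1, 1, -1, -1, -1, -1]
  travel:
    - [0, 0.005, -0.04]
    - [0, 0.005, -0.08]
    - [0, 0, -0.12]
    - [-0.01, -0.015, -0.155]
    - [-0.03, -0.045, -0.16]
    - [-0.05, -0.075, -0.16]
    - [-0.07, -0.105, -0.16]
    - [-0.09, -0.135, -0.16]
  dr:
    - [0, 0, 0]
    - [0, 0, 0]
    - [0, 0, -5]
    - [0, 0, -12]
    - [0, 0, -19]
    - [0, 0, -26]
    - [0, 0, -33]
    - [0, 0, -40]

```text
time: 8.0
tool_pos: [0.4733, 0.3197, 0.2981]
tool_rot: [3.141, 0.0, 3.061]
contact_force: [0.4, -1.2, -0.1]
opening: 0.0226
grip_force: 0.0
```

Emit:
arm_command:
  fingers: [-1, -1, -1, -1, -1, -1, -1, -1]
  travel:
    - [0.002, -0.035, 0]
    - [0.005, -0.07, 0]
    - [0.007, -0.105, 0]
    - [0.01, -0.14, 0]
    - [0.012, -0.175, 0]
    - [0.015, -0.21, 0]
    - [0.017, -0.245, 0]
    - [0.02, -0.28, 0]
  dr:
    - [0, 0, -5]
    - [0, 0, -10]
    - [0, 0, -15]
    - [0, 0, -20]
    - [0, 0, -25]
    - [0, 0, -30]
    - [0, 0, -35]
    - [0, 0, -40]

```text
time: 8.67
tool_pos: [0.4291, 0.0428, 0.298]
tool_rot: [-3.141, 0.0, -2.526]
contact_force: [0.1, 0.2, 0.8]
opening: 0.0758
grip_force: 0.0
```

Emit:
arm_command:
  fingers: [-1, -1, -1, -1]
  travel:
    - [0, 0, 0.02]
    - [0, 0, 0.05]
    - [0, 0, 0.07]
    - [0, 0, 0.07]
  dr:
    - [0, 0, 0]
    - [0, 0, 0]
    - [0, 0, 0]
    - [0, 0, 0]

```text
time: 9.0
tool_pos: [0.4275, 0.0441, 0.2246]
tool_rot: [3.137, -0.005, -2.531]
contact_force: [-0.4, 0.1, -1.3]
opening: 0.0915
grip_force: 0.0
```

```bash
python3 - <<'E'
from cell import *
from h import *
np.set_printoptions(precision=4,suppress=True)
s=observe();print(s["tool_pos"],s["tool_rot"],s["opening"],s["qpos"],s["time"])
c=read_camera("wrist");W=cloud(c);cv2.imwrite("pics/w3.png",c["color"])
print(proj(c,[.43,.0434,.123]),proj(c,[.43,.0434,.06]))
k=(np.abs(W[...,2]-.123)<.006)&(np.hypot(W[...,0]-.43,W[...,1]-.0434)<.03)
print(k.sum(),W[k].mean(0),W[k].min(0),W[k].max(0))
E
```

```text
[0.4275 0.0441 0.2246] [ 3.137  -0.0055 -2.5311] 0.0915454872457505 [-0.0761  0.173   1.7627  0.0001  1.213  -2.2574] 9.0
[317.4476 207.2813] [317.6474 189.3356]
699 [0.4291 0.0425 0.12  ] [0.4163 0.0299 0.1171] [0.4435 0.0554 0.1234]
```

View pics/w3.png

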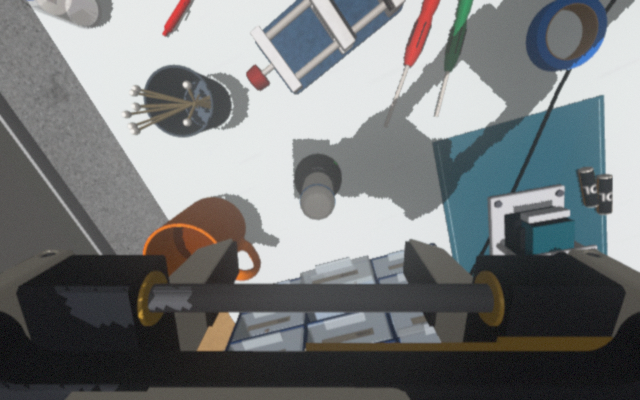

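The scope's top is centred between the fingers at (317,207). The mug's handle is at (245,265), the swab cup at (190,100) and the drawers are below. I'll check the camera's clearance before going down.

```bash
python3 - <<'E'
from cell import *
from h import *
np.set_printoptions(precision=4,suppress=True)
s=observe();c=read_camera("wrist");print(s["tool_pos"],"cam-tcp",-c["R"].T@c["t"]-s["tool_pos"])
W=cloud(c);d=W[...,:2]-[.4297,.0428];y=-2.531;tx=d@[np.cos(y),np.sin(y)];ty=d@[np.sin(y),-np.cos(y)]
m=(W[...,2]>.07)&(W[...,2]<.16)&(np.abs(ty)<.105)&(np.hypot(tx,ty)>.025)&(np.abs(tx)<.06)
n=np.zeros_like(m);n[:235]=m[:235];n[:,240:410]|=m[:,240:410]
for q in np.c_[tx[n],ty[n],W[n][:,2]][::max(1,n.sum()//12)]:print(q)
E
```

```text
[0.4288 0.0442 0.2267] cam-tcp [-0.0649 -0.0462  0.1564]
[-0.0344 -0.1048  0.0733]
[-0.0376 -0.1027  0.0709]
[-0.0378 -0.1021  0.0764]
[-0.0394 -0.1006  0.075 ]
[-0.0405 -0.0996  0.0751]
[-0.0407 -0.1     0.0773]
[-0.0388 -0.1007  0.0849]
[-0.0371 -0.1023  0.092 ]
[-0.0454 -0.097   0.0711]
[-0.0417 -0.0994  0.0831]
[-0.0389 -0.1022  0.0928]
[-0.0468 -0.0965  0.0733]
[-0.0423 -0.0993  0.0872]
```

Emit:
arm_command:
  fingers: [-1, -1, -1, -1, -1, -1, -1, -1]
  travel:
    - [0, -0.001, 0.025]
    - [0, -0.001, 0.05]
    - [0, -0.001, 0.075]
    - [0, -0.001, 0.1]
    - [0, -0.001, 0.125]
    - [0, -0.001, 0.14]
    - [0, -0.001, 0.15]
    - [0, -0.001, 0.15]
  dr:
    - [0, 0, 0]
    - [0, 0, 0]
    - [0, 0, 0]
    - [0, 0, 0]
    - [0, 0, 0]
    - [0, 0, 0]
    - [0, 0, 0]
    - [0, 0, 0]

```text
time: 9.77
tool_pos: [0.4311, 0.0436, 0.0774]
tool_rot: [3.141, -0.001, -2.53]
contact_force: [-0.1, -0.6, 0.1]
opening: 0.0916
grip_force: 0.0
```

Emit:
arm_command:
  fingers: [0.3, 0.6, 0.6, 0.6, 0.6, 0.6, 0.6, 0.6]
  travel:
    - [0, 0, 0]
    - [0, 0, 0]
    - [0, 0, 0]
    - [0, 0, 0]
    - [0, 0, 0]
    - [0, 0, 0]
    - [0, 0, 0]
    - [0, 0, 0]
  dr:
    - [0, 0, 0]
    - [0, 0, 0]
    - [0, 0, 0]
    - [0, 0, 0]
    - [0, 0, 0]
    - [0, 0, 0]
    - [0, 0, 0]
    - [0, 0, 0]
  squeeze: 20

```text
time: 10.43
tool_pos: [0.431, 0.0434, 0.0778]
tool_rot: [-3.142, 0.0, -2.53]
contact_force: [-0.3, 0.8, -0.3]
opening: 0.0431
grip_force: 0.0
```

Emit:
arm_command:
  fingers: [1, 1, 1, 1, 1, 1, 1, 1]
  travel:
    - [0, 0, 0]
    - [0, 0, 0]
    - [0, 0, 0]
    - [0, 0, 0]
    - [0, 0, 0]
    - [0, 0, 0]
    - [0, 0, 0]
    - [0, 0, 0]
  dr:
    - [0, 0, 0]
    - [0, 0, 0]
    - [0, 0, 0]
    - [0, 0, 0]
    - [0, 0, 0]
    - [0, 0, 0]
    - [0, 0, 0]
    - [0, 0, 0]

```text
time: 11.1
tool_pos: [0.431, 0.0434, 0.0777]
tool_rot: [3.142, 0.0, -2.53]
contact_force: [-0.5, 0.1, -0.3]
opening: 0.031
grip_force: 20.0
```

Emit:
arm_command:
  fingers: [1, 1, 1, 1, 1, 1, 1, 1]
  travel:
    - [0, 0, 0]
    - [0, 0, -0.01]
    - [0, 0, -0.02]
    - [0, 0, -0.04]
    - [0, 0, -0.07]
    - [0, 0, -0.1]
    - [0, 0, -0.13]
    - [0, 0, -0.16]
  dr:
    - [0, 0, 0]
    - [0, 0, 0]
    - [0, 0, 0]
    - [0, 0, 0]
    - [0, 0, 0]
    - [0, 0, 0]
    - [0, 0, 0]
    - [0, 0, 0]

```text
time: 11.77
tool_pos: [0.4305, 0.0435, 0.239]
tool_rot: [3.141, -0.0, -2.53]
contact_force: [0.5, 1.2, -1.3]
opening: 0.0311
grip_force: 20.0
```

Emit:
arm_command:
  fingers: [1, 1, 1, 1, 1, 1, 1, 1]
  travel:
    - [0, 0, -0.03]
    - [0, 0, -0.06]
    - [0, 0, -0.085]
    - [-0.01, 0.02, -0.09]
    - [-0.025, 0.048, -0.09]
    - [-0.04, 0.076, -0.09]
    - [-0.055, 0.105, -0.09]
    - [-0.07, 0.134, -0.09]
  dr:
    - [0, 0, 0]
    - [0, 0, 0]
    - [0, 0, 0]
    - [0, 0, 3]
    - [0, 0, 7]
    - [0, 0, 11]
    - [0, 0, 15]
    - [0, 0, 19]

```text
time: 12.43
tool_pos: [0.4108, 0.1946, 0.3276]
tool_rot: [3.142, -0.0, -2.866]
contact_force: [1.4, 0.4, -1.1]
opening: 0.0312
grip_force: 20.0
```

Emit:
arm_command:
  fingers: [1, 1, 1, 1, 1, 1, 1, 1]
  travel:
    - [-0.004, 0.028, 0]
    - [-0.009, 0.056, 0]
    - [-0.013, 0.084, 0]
    - [-0.017, 0.112, 0]
    - [-0.021, 0.14, 0]
    - [-0.024, 0.156, 0]
    - [-0.0256, 0.167, 0]
    - [-0.0256, 0.167, 0]
  dr:
    - [0, 0, 3]
    - [0, 0, 6]
    - [0, 0, 9]
    - [0, 0, 12]
    - [0, 0, 14]
    - [0, 0, 16]
    - [0, 0, 16]
    - [0, 0, 16]

```text
time: 13.1
tool_pos: [0.3893, 0.3624, 0.327]
tool_rot: [-3.141, -0.001, -3.138]
contact_force: [0.9, -1.3, -1.0]
opening: 0.0312
grip_force: 20.0
```

```bash
cat > chk.py <<'E'
from cell import *
from h import *;import pickle,sys
np.set_printoptions(precision=4,suppress=True)
s=observe();print(s["time"],s["tool_pos"],s["tool_rot"],s["contact_force"],s["qpos"])
J=np.array([.3895,.361,.0026])
ims=[]
for n in ["wrist","side","scene"]:
    c=read_camera(n);pickle.dump(c,open(n+"9.pkl","wb"));W=cloud(c);ims.append(c)
    P=W-J;X=(P[...,0]+P[...,1])*.7071;Y=(P[...,1]-P[...,0])*.7071;h=cv2.cvtColor(c["color"],cv2.COLOR_BGR2HSV)
    m=(h[...,0]>80)&(h[...,0]<100)&(h[...,1]>80)&(P[...,2]>.048)&(P[...,2]<.062)&(np.abs(Y)<.035)&(X>-.13)&(X<.03)
    if m.sum(): print(n,"teal",m.sum(),"x max by row",np.percentile(X[m],[1,99.5]),"y",np.percentile(Y[m],[1,99]),"z",np.median(P[m][:,2]))
    r=red(c)&(np.abs(Y)<.045)&(P[...,2]>.11)&(np.abs(X-.1)<.05);print(n,"bar",r.sum(),np.median(X[r]) if r.sum() else 0)
    t=s["tool_pos"]; q=(np.hypot(W[...,0]-t[0],W[...,1]-t[1])<.03)&(W[...,2]<t[2]-.004)&(W[...,2]>t[2]-.095)&(h[...,1]<60)
    if q.sum()>20: print(n,"scope pts",q.sum(),"zmin",W[q][:,2].min(),[(round(float(a),3),W[q&(np.abs(W[...,2]-a)<.008)].mean(0)) for a in np.arange(t[2]-.06,t[2]-.004,.018)])
    print(n,"seam px",proj(c,J+[0,0,.056]))
cv2.imwrite("pics/"+sys.argv[1]+".png",np.hstack([cv2.resize(ims[0]["color"][60:400,150:550],(400,340)),cv2.resize(ims[1]["color"][180:380,200:400],(340,340))]))
E
python3 chk.py k1
```

```text
13.1 [0.3893 0.3624 0.327 ] [-3.1414 -0.0011 -3.1379] [ 0.9267 -1.2593 -0.9918] [ 0.6051  0.2991  1.3114  0.0005  1.5321 -0.9693]
wrist teal 2257 x max by row [-0.1093 -0.0012] y [-0.0255  0.0196] z 0.05361020904353105
wrist bar 257 0.11176073737262349
wrist scope pts 1432 zmin 0.2560011471895207 [(0.267, array([0.3756, 0.3621, 0.2636])), (0.285, array([0.3755, 0.3624, 0.2881])), (0.303, array([0.3754, 0.3619, 0.3036])), (0.321, array([0.3755, 0.3619, 0.3181]))]
wrist seam px [319.6748 168.8237]
side teal 553 x max by row [-0.1065  0.0014] y [-0.0255  0.0215] z 0.055553337838144486
side bar 166 0.11738050716518987
side scope pts 379 zmin 0.2572457492112622 [(0.267, array([0.3828, 0.3704, 0.2671])), (0.285, array([0.3827, 0.3727, 0.2869])), (0.303, array([0.3828, 0.3715, 0.3025])), (0.321, array([0.38  , 0.3716, 0.3179]))]
side seam px [303.8715 305.5966]
scene teal 231 x max by row [-0.1125 -0.    ] y [-0.0251  0.0188] z 0.05401790717415698
scene bar 78 0.11027640383621272
scene scope pts 248 zmin 0.256754739722106 [(0.267, array([0.3815, 0.3525, 0.2669])), (0.285, array([0.3795, 0.3518, 0.2856])), (0.303, array([0.3805, 0.3525, 0.3027])), (0.321, array([0.3806, 0.3519, 0.3178]))]
scene seam px [238.4036 198.6389]
```

View pics/k1.png

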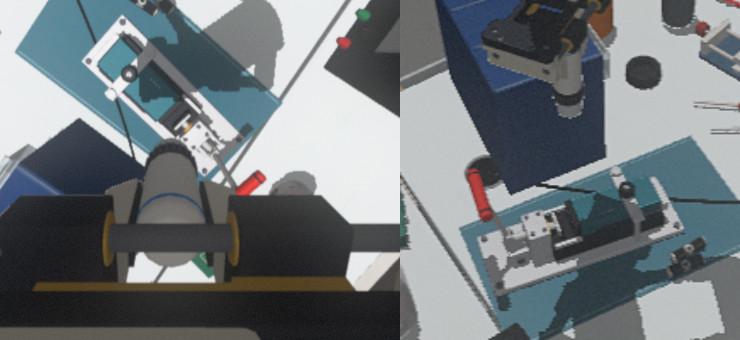

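The gripper-mounted view shows the cap closed against the sleeve with no orange at (180,118). The scope hangs upright, and the lever is at rest in the side view (480,195). Now I'll lower it.

Emit:
arm_command:
  fingers: [1, 1, 1, 1, 1, 1, 1, 1]
  travel:
    - [-0.001, -0.001, 0.02]
    - [-0.002, -0.001, 0.045]
    - [-0.002, -0.001, 0.07]
    - [-0.002, -0.001, 0.095]
    - [-0.002, -0.001, 0.12]
    - [-0.002, -0.001, 0.14]
    - [-0.002, -0.001, 0.15]
    - [-0.002, -0.001, 0.155]
  dr:
    - [0, 0, 0]
    - [0, 0, 0]
    - [0, 0, 0]
    - [0, 0, 0]
    - [0, 0, 0]
    - [0, 0, 0]
    - [0, 0, 0]
    - [0, 0, 0]

```text
time: 13.92
tool_pos: [0.3917, 0.3586, 0.1716]
tool_rot: [-3.14, -0.002, 3.141]
contact_force: [-0.3, 0.1, -1.6]
opening: 0.031
grip_force: 20.0
```

Emit:
arm_command:
  fingers: [1, 1, 1, 1, 1]
  travel:
    - [0, 0, 0.005]
    - [0, 0, 0.012]
    - [0, 0, 0.018]
    - [0, 0, 0.018]
    - [0, 0, 0.018]
  dr:
    - [0, 0, 0]
    - [0, 0, 0]
    - [0, 0, 0]
    - [0, 0, 0]
    - [0, 0, 0]

```text
time: 14.33
tool_pos: [0.3919, 0.36, 0.1549]
tool_rot: [3.141, 0.0, -3.141]
contact_force: [-0.1, 0.7, -0.7]
opening: 0.0314
grip_force: 20.0
```

```bash
python3 chk.py k2
```

```text
14.3333 [0.3919 0.36   0.1549] [ 3.1415  0.0001 -3.1409] [-0.131   0.7106 -0.709 ] [ 0.5989  0.4233  1.6116  0.      1.1066 -0.9726]
wrist teal 5712 x max by row [-0.1095 -0.0028] y [-0.0253  0.0197] z 0.05354336981838008
wrist bar 0 0
wrist scope pts 1436 zmin 0.08372949696392497 [(0.095, array([0.3783, 0.3596, 0.0915])), (0.113, array([0.378 , 0.3599, 0.1157])), (0.131, array([0.3781, 0.3594, 0.1315])), (0.149, array([0.3782, 0.3594, 0.146 ]))]
wrist seam px [322.1878 203.7685]
side teal 417 x max by row [-0.107  -0.0008] y [-0.0259  0.0219] z 0.05540283894674607
side bar 164 0.11721298756333498
side scope pts 237 zmin 0.05986823178469355 [(0.095, array([0.3858, 0.37  , 0.0951])), (0.113, array([0.3832, 0.3721, 0.1143])), (0.131, array([0.3824, 0.3699, 0.1306])), (0.149, array([0.3809, 0.3684, 0.1458]))]
side seam px [303.8715 305.5966]
scene teal 225 x max by row [-0.1127  0.0076] y [-0.0251  0.0186] z 0.05417516725397768
scene bar 0 0
scene scope pts 197 zmin 0.08287991206288121 [(0.095, array([0.3832, 0.3523, 0.095 ])), (0.113, array([0.3811, 0.352 , 0.1131])), (0.131, array([0.3828, 0.3514, 0.1306])), (0.149, array([0.3815, 0.352 , 0.1459]))]
scene seam px [238.4036 198.6389]
```

View pics/k2.png

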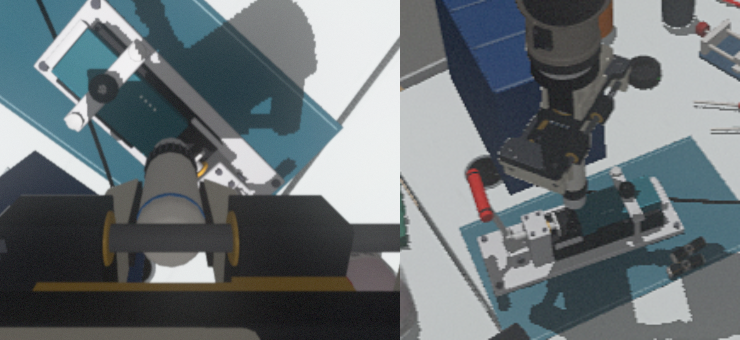

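The scope is upright over the sleeve's end and clear of it, so I'll take the final 13 mm.

Emit:
arm_command:
  fingers: [1, 1, 1, 1, 1, 1, 1, 1]
  travel:
    - [0, 0, 0.004]
    - [0, 0, 0.008]
    - [0, 0, 0.012]
    - [0, 0, 0.012]
    - [0, 0, 0.012]
    - [0, 0, 0.012]
    - [0, 0, 0.012]
    - [0, 0, 0.012]
  dr:
    - [0, 0, 0]
    - [0, 0, 0]
    - [0, 0, 0]
    - [0, 0, 0]
    - [0, 0, 0]
    - [0, 0, 0]
    - [0, 0, 0]
    - [0, 0, 0]

```text
time: 15.15
tool_pos: [0.3919, 0.36, 0.1429]
tool_rot: [3.141, 0.0, -3.141]
contact_force: [-0.4, -0.8, -2.3]
opening: 0.0312
grip_force: 20.0
```

Emit:
arm_command:
  fingers: [1, 1, 1, 1]
  travel:
    - [0, 0, 0]
    - [0, 0, 0]
    - [0, 0, 0]
    - [0, 0, 0]
  dr:
    - [0, 0, 0]
    - [0, 0, 0]
    - [0, 0, 0]
    - [0, 0, 0]

```text
time: 15.48
tool_pos: [0.3919, 0.3599, 0.1428]
tool_rot: [3.141, 0.0, -3.141]
contact_force: [0.3, -0.1, -1.6]
opening: 0.0308
grip_force: 20.0
```

```bash
python3 -c "
from cell import *
print(hand_in())"
```

```text
the job is handed in; nothing more can be done
None
```

I pressed the cap home and eased the lever back to rest. I then handed in with the microscope held upright about 15 mm above the middle of the seam; the 15 mm is from arm readings, and the hand-in gave no verdict.

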